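# Stack a manifold block on parallels to soak before measuring

### The arm

A 6-joint arm with a two-finger parallel gripper is mounted at the origin on the work surface. World frame = base frame: x ahead of the robot, y to its left, z up, the work surface at z = 0. Lengths are in m, angles in degrees, forces in N, time in s.
With the tool pointing down it reaches from about 0.275 to 0.975 m from the base axis. Payload 8.4 kg.
Tool frame: the origin (TCP) lies at the very end of the fingers, on their centre line; the grasp point (between the pads) lies 19 mm behind it (arm.grip_depth is the distance from the TCP to the grasp point, in m); z points along the fingers, y is the direction in which the jaws open and shut (so a half turn about z gives the same grasp; the last joint's range is limited). The gripper opens to 92 mm and grips with 3 to 60 N. Pads are 20 mm wide; open, the fingers measure 128 mm over their backs; the gripper's body (75 mm by 189 mm) begins 69 mm behind the grasp point.
Start: joints at [-73.82, 20.225, 93.587, -0, 66.188, -0.138], TCP at [0.176, -0.6, 0.215] pointing down, gripper open.
Joint ranges: [-150.9, 150.9], [-52.94, 120.26], [3.33, 152.33], [-74.26, 254.26], [0, 154.13], [-172.89, 172.89]. Speed limits (degrees/s): [127.2, 127.2, 159.86, 180, 180, 180].

### API

Orientations are given as [roll, pitch, yaw] about the fixed x, y, z axes, in that order (R = Rz(yaw) Ry(pitch) Rx(roll)).
In Python, from cell import arm, optics gives the robot as it stands.
- The arm moves only by the tool step_arm, never from a script. Its arguments are lists of equal length, an entry for each row: "delta_pos": the shift along the tool's x, y, z in m, a list of three; "angular": the turn, a rotation vector about the tool's x, y, z in rad, a list of three; "grip": the finger opening in m, from 0 to 0.0919. A call has 1 to 5 rows; each row is the pose to reach, as a shift and turn from the pose commanded when the call began, along the tool's axes at that moment; what a row does not reach only later rows make up. A row lasts 1/12 s, in which the tool goes at most 41.7 mm and 7.16 degrees, less where a joint would pass 70% of its speed; a pose out of reach is approached as far as the arm can. A call with a gripper value outside its range is refused whole. The fingers move at their own pace and stop on an object; "squeeze" is the grip in N (left out, the last holds). Time passes only in rows, so rows that repeat a pose let the fingers close. It gives the time, the measured TCP pose, the force and the opening at its end, in the units of the state.
- arm.sense(): the state, without advancing time (a new reading comes with each control period).
- optics.grab_frame(name): name is "scene" or "top" or "wrist"; returns a dict with "frame" (480x640x3 uint8, red, green, blue), "K" (3x3 intrinsics, pixels), "distortion" ([k1, k2, p1, p2, k3] as OpenCV has them; the pictures are not rectified), "position" and "attitude" of the camera in the world; the wrist camera has in their place "tool_from_camera" (4x4, takes a point from camera to tool coordinates, whose origin is the TCP and whose axes are the flange's). Camera axes: x right, y up, looking along -z (the intrinsics and any distortion apply to the point x, -y, -z); pixel columns grow to the right and rows downward; lengths in m; the calibration is good to about 2 mm. A picture is of the moment at which its call begins: read the wrist's pose just before it. There is no depth.
- arm.hand_in(): hands the job in, once; it reports no verdict.
The state is a dict: "time_s": time; "joint_positions": joint angles; "qd": joint speeds; "joint_efforts": joint torques, N m; "tcp_pos": TCP position; "tool_rot": TCP orientation; "ft_force": force on the tool from outside, world axes, zero at the start; "torque": the same for the moment, N m; "opening": opening from 0.0 (shut) to 1.0 (fully open).
Only numpy, scipy, OpenCV 4.12 (cv2) and the standard library are available. Lean on these libraries where they do the work, as an engineer would, in place of code of your own. Each camera call takes 0.05 s, during which the arm holds its last target. There are 200 camera calls.

### The job

Three manifold blocks are being stacked on the dark soak plate to come to room temperature: two lie side by side as the first layer, with one steel parallel already set across them near one end. Set the loose parallel of the same height across both blocks near the other end, square to them and as far in from that end as the first one is from its own, then lay the third block lengthwise on the two parallels, in line with the blocks below and centred over them, so that it lies level and clear of the brass plugs. Set the parts down without dropping them, and do not disturb the first layer or the other things on the table.

Things in the scene. Friction and masses are not known exactly. Their poses are not given: they have to be found in the camera images.
- soak_plate: Dark soak plate, 190 (own x) x 150 (own y) x 20 mm thick, does not move; it may lie at any yaw. Origin: centre of the underside, z up. The two first-layer blocks lie on it lengthwise along its x, and the parallel already set lies across them on its -x side, so the free end is on its +x side. Heights above its underside: plate top 20 mm, tops of the first-layer blocks 56 mm, tops of their plugs 68 mm, top of the set parallel 81 mm.
- block_left: First-layer block, on the soak plate, its middle 35 mm to the plate's +y side, long side along the plate's x: machined aluminium hydraulic manifold block, 150 (own x) x 50 (own y) x 36 mm (z), about 0.7 kg, dark round ports drawn on its faces; a brass plug 18 mm across stands 12 mm proud in the middle of its top. Origin: centre of the underside (z up).
- block_right: First-layer block, its middle 35 mm to the plate's -y side (a 20 mm gap between the two): the same as block_left.
- block_third: The block to lay on top, lying flat on the table with its plug upward: machined aluminium hydraulic manifold block, 150 (own x) x 50 (own y) x 36 mm (z), about 0.7 kg, dark round ports drawn on its faces; a brass plug 18 mm across stands 12 mm proud in the middle of its top. Origin: centre of the underside (z up). It can be gripped over its 50 mm width.
- parallel_set: Ground steel parallel (spacer bar), 140 long (own x) x 18 wide (own y) x 25 mm tall (z), 0.5 kg, already lying across both first-layer blocks, its middle 39 to 51 mm from the middle of the blocks towards the plate's -x end. Loose: do not knock it. Origin: centre of the underside.
- parallel_mate: Loose steel parallel of the same size as the one already set: 140 (own x) x 18 (own y) x 25 mm tall (z), 0.5 kg, standing on its 18 mm side on the table. Origin: centre of the underside. This is the one to use.
- parallel_tall: Loose steel parallel that does not match: 140 (own x) x 18 (own y) x 38 mm tall (z), 0.75 kg, on the table beside the matching one (which is on which side varies). Origin: centre of the underside. Leave it.
- vise: Bystander: steel toolmaker's vise, 63 x 190 x 62 mm and a screw knob that makes it 255 mm long, on the table beyond the work. Origin: underside, middle of its bed. Leave it.
- ref_sphere: Bystander: reference sphere, a white ball 25 mm across on a black stand 72 mm across and 193 mm high, beyond the work. Origin: centre of the underside. Leave it.
Not all that is in view belongs to the job. Several things look just like the soak_plate: the one meant starts farthest from the robot's base.

How it is judged:
By the outcome, as a careful person would: the job done as asked, in the order asked, and still so for the second after the job is handed in, with the robot touching nothing.
It also fails if it takes over 61 s, if anything falls off the work surface, if the arm or the gripper's body presses on something with over 40 N, if the wrist force passes 120 N, or if a joint passes its speed limit or range.

## Working session

There is one attempt and no reset: what is moved stays moved. The work goes in short steps, Python scripts to look and compute and a tool call to move; the robot and the scene stay as the last step left them, time stands still between calls to the robot, and variables do not carry over. Pictures are saved under pics/ and viewed, about 8 in all and at most 12, crops included, and the job is handed in when it is done.

Besides the shell and the picture viewer there is one more tool, called after ">>>" as name(argument=value, ...), one argument or row to a line, values as JSON. step_arm: Moves the arm, as the interface text tells. Its arguments: {"type":"object","properties":{"delta_pos":{"type":"array","items":{"type":"array","items":{"type":"number"}}},"angular":{"type":"array","items":{"type":"array","items":{"type":"number"}}},"grip":{"type":"array","items":{"type":"number"}},"squeeze":{"type":"number"}},"required":["delta_pos","angular","grip"]}

```bash
ls; mkdir -p pics; cat > h.py <<'E'
import numpy as np, cv2
from scipy.spatial.transform import Rotation as R
from cell import arm, optics
def T(att,pos):
    M=np.eye(4); a=np.array(att,float)
    M[:3,:3]=a if a.shape==(3,3) else R.from_euler('xyz',a,degrees=True).as_matrix(); M[:3,3]=pos; return M
def grab(n,save=None):
    s=arm.sense(); f=optics.grab_frame(n)
    if n=='wrist': M=T(s['tool_rot'],s['tcp_pos'])@np.array(f['tool_from_camera'])
    else: M=T(f['attitude'],f['position'])
    c=dict(K=np.array(f['K'],float),d=np.array(f['distortion'],float),M=M)
    if save: cv2.imwrite(f'pics/{save}.png',f['frame'][:,:,::-1]); np.savez(f'pics/{save}.npz',**c)
    return f['frame'],c
def load(n): return cv2.imread(f'pics/{n}.png')[:,:,::-1],dict(np.load(f'pics/{n}.npz'))
def ray(c,px,z):
    u=cv2.undistortPoints(np.array(px,float).reshape(-1,1,2),c['K'],c['d']).reshape(-1,2)
    v=np.c_[u[:,0],-u[:,1],-np.ones(len(u))]@c['M'][:3,:3].T; o=c['M'][:3,3]
    return o+v*((z-o[2])/v[:,2])[:,None]
def proj(c,P):
    p=(np.atleast_2d(P)-c['M'][:3,3])@c['M'][:3,:3]; p=p*[1,-1,-1]
    return cv2.projectPoints(p,np.zeros(3),np.zeros(3),c['K'],c['d'])[0].reshape(-1,2)
E
python3 - <<'E'
from h import *
print(arm.sense())
for n in ('top','scene','wrist'):
    i,c=grab(n,n+'0'); print(n,c['K'].round(1).tolist(),c['d'],c['M'].round(3).tolist())
E
```

```text
pics
{'time_s': 0.0, 'joint_positions': array([-7.38212051e+01,  2.02615767e+01,  9.36280784e+01, -1.52519742e-03,
        6.61871105e+01, -1.36524420e-01]), 'qd': array([-0.00735494,  0.06348383, -0.07591813, -0.06512103, -0.03866347,
       -0.03352262]), 'joint_efforts': array([ 7.20697099e-04, -5.93845975e+01, -3.34222591e+01,  6.96808705e-02,
        2.32676970e-02, -1.47923838e-04]), 'tcp_pos': array([ 0.17544464, -0.59936771,  0.21388106]), 'tool_rot': array([-1.79923231e+02,  1.21160843e-03,  1.63159369e+01]), 'ft_force': array([-0.21040395,  0.29350421,  0.71181149]), 'torque': array([-0.04506229, -0.01981128, -0.00241095]), 'opening': 0.9996066319014959}
top [[516.4, 0.0, 314.8], [0.0, 516.4, 242.8], [0.0, 0.0, 1.0]] [-0.03679439  0.          0.          0.          0.        ] [[0.028, 0.997, -0.078, 0.39], [-1.0, 0.028, -0.0, 0.014], [0.002, 0.078, 0.997, 1.16], [0.0, 0.0, 0.0, 1.0]]
scene [[498.8, 0.0, 317.0], [0.0, 498.8, 237.5], [0.0, 0.0, 1.0]] [0.03219754 0.         0.         0.         0.        ] [[-0.507, -0.717, 0.478, 0.955], [0.862, -0.426, 0.275, 0.261], [0.006, 0.552, 0.834, 0.914], [0.0, 0.0, 0.0, 1.0]]
wrist [[357.2, 0.0, 320.4], [0.0, 357.2, 237.9], [0.0, 0.0, 1.0]] [-0.06408812  0.          0.          0.          0.        ] [[0.281, 0.929, 0.24, 0.243], [-0.96, 0.272, 0.069, -0.58], [-0.001, -0.25, 0.968, 0.385], [0.0, 0.0, 0.0, 1.0]]
```

View pics/top0.png

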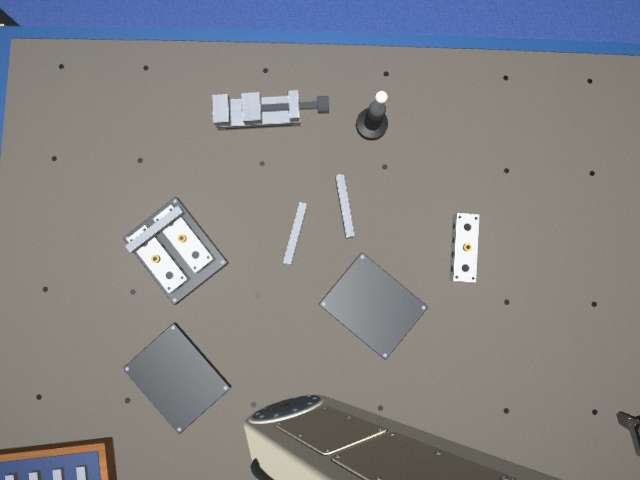

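View pics/scene0.png

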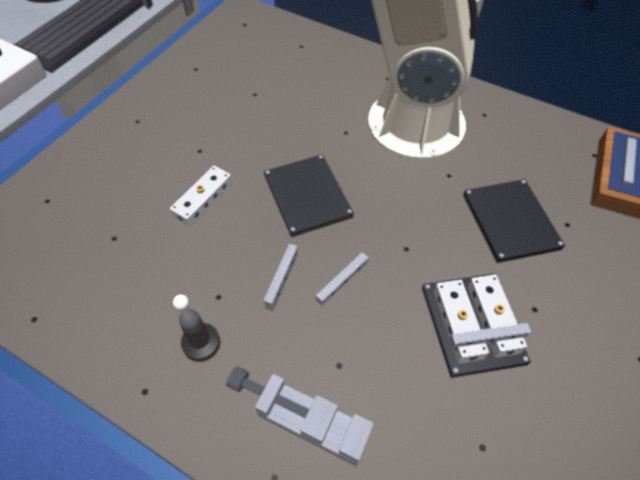

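The top view shows the loaded plate at (175,251), with empty look-alike plates at (177,377) and (373,305). The loaded one is the farthest from the base. The parallel candidates are A at (295,233) and B at (345,206), and the third block is at (466,247). In the scene view these appear as A (342,277) and B (281,275). I'll use both views to measure heights.

```bash
cat > m.py <<'E'
from h import *
t,ct=load('top0'); s,cs=load('scene0')
tiles=[]
for im,(x,y) in ((t,(295,233)),(t,(345,206)),(s,(342,277)),(s,(281,275)),(t,(175,251)),(t,(466,247))):
    w=60 if (x,y)==(175,251) else 40
    tiles.append(cv2.resize(np.ascontiguousarray(im[y-w:y+w,x-w:x+w]),(260,260),interpolation=cv2.INTER_CUBIC))
cv2.imwrite('pics/tiles.png',np.vstack([np.hstack(tiles[:3]),np.hstack(tiles[3:])])[:,:,::-1])
# midpoints of parallels' bright top faces
def blob(im,x,y,th,w=42):
    g=cv2.cvtColor(im,cv2.COLOR_RGB2GRAY)
    m=np.zeros_like(g); m[y-w:y+w,x-w:x+w]=(g[y-w:y+w,x-w:x+w]>th)*255
    n,l=cv2.connectedComponents(m); k=np.bincount(l[m>0]).argmax()
    cc=cv2.findContours((l==k).astype('uint8'),cv2.RETR_EXTERNAL,cv2.CHAIN_APPROX_NONE)[0][0]
    return cv2.minAreaRect(cc)
for nm,pt,ps in (('A',(295,233),(342,277)),('B',(345,206),(281,275))):
    for th in (130,160,180):
        try:
            r=blob(t,*pt,th); q=blob(s,*ps,th)
            print(nm,th,[np.round(v,1) for v in r],[np.round(v,1) for v in q])
            best=None
            for z in (.018,.025,.038): print('  ',z,ray(ct,[r[0]],z)[0][:2].round(4),ray(cs,[q[0]],z)[0][:2].round(4))
        except Exception as e: print(nm,th,e)
E
python3 m.py
```

```text
A 130 [array([294.5, 232.5]), array([83., 83.]), np.float64(90.0)] [array([341.5, 284. ]), array([83., 68.]), np.float64(-0.0)]
   0.018 [0.5011 0.0605] [0.514  0.0653]
   0.025 [0.5004 0.0602] [0.5174 0.0668]
   0.038 [0.4991 0.0597] [0.5238 0.0697]
A 160 [array([294.4, 233. ]), array([ 8.5, 63.4]), np.float64(14.7)] [array([341.8, 275.9]), array([ 8.7, 63.9]), np.float64(47.1)]
   0.018 [0.5    0.0607] [0.4972 0.0568]
   0.025 [0.4993 0.0604] [0.5007 0.0584]
   0.038 [0.4981 0.0599] [0.5074 0.0614]
A 180 [array([294.5, 232.6]), array([ 7.6, 62.7]), np.float64(15.2)] [array([341.8, 275.9]), array([ 7.3, 62.4]), np.float64(47.1)]
   0.018 [0.5008 0.0606] [0.4972 0.0568]
   0.025 [0.5001 0.0603] [0.5007 0.0584]
   0.038 [0.4988 0.0597] [0.5074 0.0614]
B 130 [array([344.5, 205.5]), array([83., 83.]), np.float64(0.0)] [array([280.5, 279.5]), array([73., 83.]), np.float64(90.0)]
   0.018 [ 0.5647 -0.0492] [ 0.5683 -0.0468]
   0.025 [ 0.5636 -0.0488] [ 0.5713 -0.0444]
   0.038 [ 0.5617 -0.048 ] [ 0.5769 -0.0399]
B 160 [array([344.9, 205.1]), array([63.6,  8.7]), np.float64(80.1)] [array([279.9, 272.7]), array([ 8.9, 62.9]), np.float64(24.2)]
   0.018 [ 0.5657 -0.05  ] [ 0.5555 -0.0564]
   0.025 [ 0.5646 -0.0496] [ 0.5587 -0.0539]
   0.038 [ 0.5626 -0.0489] [ 0.5645 -0.0493]
B 180 [array([344.5, 204.8]), array([63.,  8.]), np.float64(80.1)] [array([280. , 272.8]), array([ 7.4, 61.3]), np.float64(24.4)]
   0.018 [ 0.5662 -0.0491] [ 0.5556 -0.056 ]
   0.025 [ 0.5651 -0.0487] [ 0.5587 -0.0536]
   0.038 [ 0.5631 -0.0479] [ 0.5645 -0.049 ]
```

View pics/tiles.png

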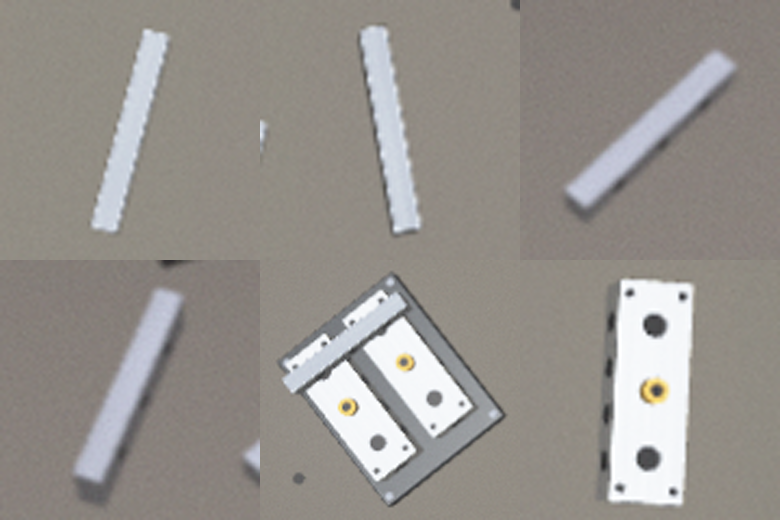

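A's midpoint agrees between the two views at z≈25 mm (within 2 mm) and B's at z≈38 mm. That makes A the matching parallel, and the crop shows its shorter side face. Next I need poses for A, the plate and the third block.

```bash
cat > m2.py <<'E'
from h import *
t,ct=load('top0'); s,cs=load('scene0')
def plugs(im):
    hsv=cv2.cvtColor(im,cv2.COLOR_RGB2HSV); m=cv2.inRange(hsv,(14,120,120),(32,255,255))
    n,l,st,ce=cv2.connectedComponentsWithStats(m)
    out=[]
    for i in range(1,n):
        if 20<st[i,4]<400: out.append((ce[i].round(1),st[i,4]))
    return out
print(plugs(t)); print(plugs(s))
def rects(im,boxes,th):
    g=cv2.cvtColor(im,cv2.COLOR_RGB2GRAY)
    for (x0,y0,x1,y1,z) in boxes:
        m=np.zeros_like(g); m[y0:y1,x0:x1]=(g[y0:y1,x0:x1]>th)*255
        for c in cv2.findContours(m,cv2.RETR_EXTERNAL,cv2.CHAIN_APPROX_NONE)[0]:
            if len(c)<50: continue
            b=cv2.boxPoints(cv2.minAreaRect(c)); w=ray(ct,b,z)[:,:2]
            e=w[[1,2]]-w[[0,1]]; L=np.linalg.norm(e,axis=1); k=L.argmax()
            print(th,z,w.mean(0).round(4),L.round(4),'long yaw',np.degrees(np.arctan2(e[k,1],e[k,0])).round(2)%180)
rects(t,[(255,192,320,275,.025),(440,200,495,295,.036)],185)
rects(t,[(120,200,190,252,.081)],195)
E
python3 m2.py
```

```text
[(array([181.8, 238.4]), np.int32(23)), (array([466.1, 247.3]), np.int32(27)), (array([155.3, 258.8]), np.int32(22)), (array([102.5, 457.6]), np.int32(52)), (array([103.8, 472.5]), np.int32(54))]
[(array([498.9, 309.2]), np.int32(40)), (array([462.3, 314.9]), np.int32(41))]
185 0.025 [0.5005 0.0602] [0.1388 0.0169] long yaw 166.72
185 0.036 [ 0.4779 -0.3168] [0.1507 0.0508] long yaw 177.38
195 0.081 [0.4622 0.3589] [0.0295 0.0593] long yaw 91.6
195 0.081 [0.4797 0.2958] [0.0496 0.0689] long yaw 40.120000000000005
195 0.081 [0.4996 0.3595] [0.1381 0.0279] long yaw 129.42000000000002
```

```bash
cat >> h.py <<'E'
def go(x,y,z,yaw):
    "print tool-frame delta from the present pose to a tool-down target"
    s=arm.sense(); Rm=R.from_euler('xyz',s['tool_rot'],degrees=True); tg=R.from_euler('xyz',[180,0,yaw],degrees=True)
    d=Rm.inv().apply(np.array([x,y,z])-s['tcp_pos']); a=(Rm.inv()*tg).as_rotvec()
    print('t',round(s['time_s'],2),'at',s['tcp_pos'].round(4),s['tool_rot'].round(2),'F',s['ft_force'].round(1),'q',s['joint_positions'].round(0),'\n d',d.round(4),'a',a.round(4))
E
python3 - <<'E'
from h import *
_,c=load('top0'); p=ray(c,[[181.8,238.4],[155.3,258.8]],.068); print('plugs L/R',p.round(4)); e=p[1]-p[0]; print(p.mean(0),np.linalg.norm(e),np.degrees(np.arctan2(e[1],e[0])))
print(ray(c,[[466.1,247.3]],.048))
go(.5003,.0603,.2,166.7)
E
```

```text
plugs L/R [[0.4769 0.2977 0.068 ]
 [0.4319 0.3522 0.068 ]]
[0.45438609 0.32494853 0.068     ] 0.070606491843203 129.58875250256145
[[ 0.47648206 -0.31318445  0.048     ]]
t 0.15 at [ 0.1755 -0.5995  0.214 ] [-179.94   -0.     16.32] F [-0.1 -0.2 -0.1] q [-74.  20.  94.   0.  66.  -0.] 
 d [ 0.4971 -0.5419  0.0146] a [-3.0000e-04 -1.3000e-03 -2.6246e+00]
```

>>> step_arm(
  delta_pos=[
    [0.497, -0.542, 0.015],
    [0.497, -0.542, 0.015],
    [0.497, -0.542, 0.015],
    [0.497, -0.542, 0.015],
    [0.497, -0.542, 0.015],
  ],
  angular=[
    [0, 0, -2.62],
    [0, 0, -2.62],
    [0, 0, -2.62],
    [0, 0, -2.62],
    [0, 0, -2.62],
  ],
  grip=[0.05, 0.05, 0.05, 0.05, 0.05],
)

```text
time_s: 0.57
tcp_pos: [0.2678, -0.411, 0.21]
tool_rot: [-180.0, -0.0, 52.4]
ft_force: [0.7, -0.4, -0.5]
opening: 0.661
```

```bash
python3 -c "
from h import *
go(.5003,.0603,.2,166.7)"
```

```text
t 0.57 at [ 0.2678 -0.411   0.21  ] [-1.7998e+02 -1.0000e-02  5.2450e+01] F [ 0.7 -0.4 -0.5] q [-57.   8. 110.   0.  62. -20.] 
 d [ 0.5154 -0.103   0.0102] a [ 0.0000e+00 -4.0000e-04 -1.9941e+00]
```

>>> step_arm(
  delta_pos=[
    [0.515, -0.103, 0.01],
    [0.515, -0.103, 0.01],
    [0.515, -0.103, 0.01],
    [0.515, -0.103, 0.01],
    [0.515, -0.103, 0.01],
  ],
  angular=[
    [0, 0, -1.994],
    [0, 0, -1.994],
    [0, 0, -1.994],
    [0, 0, -1.994],
    [0, 0, -1.994],
  ],
  grip=[0.05, 0.05, 0.05, 0.05, 0.05],
)

```text
time_s: 0.98
tcp_pos: [0.361, -0.2247, 0.2064]
tool_rot: [180.0, 0.0, 88.3]
ft_force: [-0.2, -1.0, -0.1]
opening: 0.544
```

>>> step_arm(
  delta_pos=[
    [0.288, 0.131, 0.006],
    [0.288, 0.131, 0.006],
    [0.288, 0.131, 0.006],
    [0.288, 0.131, 0.006],
    [0.288, 0.131, 0.006],
  ],
  angular=[
    [0, 0, -1.37],
    [0, 0, -1.37],
    [0, 0, -1.37],
    [0, 0, -1.37],
    [0, 0, -1.37],
  ],
  grip=[0.05, 0.05, 0.05, 0.05, 0.05],
)

```text
time_s: 1.4
tcp_pos: [0.4541, -0.0381, 0.2025]
tool_rot: [180.0, 0.0, 124.1]
ft_force: [1.0, -0.6, 0.3]
opening: 0.543
```

```bash
python3 -c "
from h import *
go(.5003,.0603,.2,166.7)"
```

```text
t 1.4 at [ 0.4541 -0.0381  0.2025] [1.7999e+02 2.0000e-02 1.2411e+02] F [ 1.  -0.6  0.3] q [ -5.   6. 114.  -0.  60. -39.] 
 d [0.0556 0.0934 0.0025] a [ 1.000e-04  4.000e-04 -7.433e-01]
```

Predictable. Then a final turn, and a close look at A.

>>> step_arm(
  delta_pos=[
    [0.056, 0.093, 0.003],
    [0.056, 0.093, 0.003],
    [0.056, 0.093, 0.003],
    [0.056, 0.093, 0.003],
    [0.056, 0.093, 0.003],
  ],
  angular=[
    [0, 0, -0.743],
    [0, 0, -0.743],
    [0, 0, -0.743],
    [0, 0, -0.743],
    [0, 0, -0.743],
  ],
  grip=[0.05, 0.05, 0.05, 0.05, 0.05],
)

```text
time_s: 1.82
tcp_pos: [0.5003, 0.0597, 0.199]
tool_rot: [-180.0, -0.0, 160.1]
ft_force: [-1.2, -0.7, 0.5]
opening: 0.542
```

>>> step_arm(
  delta_pos=[
    [0, 0, 0],
    [0, 0, 0],
    [0, 0, 0],
  ],
  angular=[
    [0, 0, -0.118],
    [0, 0, -0.118],
    [0, 0, -0.118],
  ],
  grip=[0.05, 0.05, 0.05],
)

```text
time_s: 2.07
tcp_pos: [0.4998, 0.058, 0.1993]
tool_rot: [-180.0, -0.0, 166.1]
ft_force: [0.6, 0.5, 0.8]
opening: 0.542
```

```bash
python3 -c "
from h import *
i,c=grab('wrist','w1')
go(.5003,.0603,.03,166.7)
print(proj(c,[[.5003,.0603,.025],arm.sense()['tcp_pos']]))"
```

```text
t 2.12 at [0.4998 0.0579 0.1994] [-1.8000e+02 -1.0000e-02  1.6607e+02] F [-0.1  0.1  0.7] q [  6.  10. 109.   0.  61. -70.] 
 d [1.000e-04 2.400e-03 1.694e-01] a [-0.     -0.0002 -0.011 ]
[[323.03892621 218.47573925]
 [320.65989767 285.71372528]]
```

View pics/w1.png

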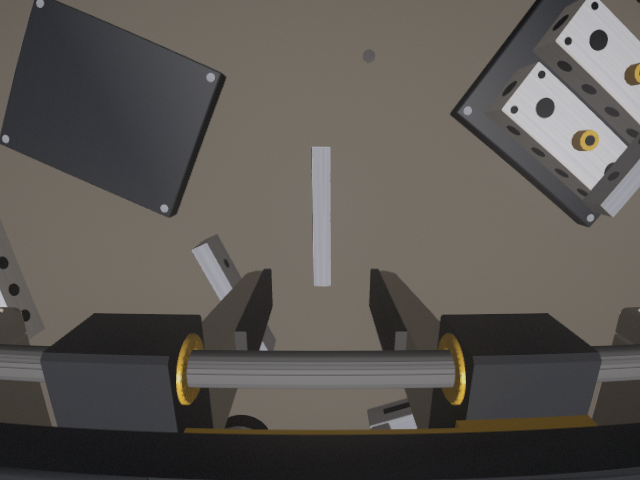

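```bash
cat >> h.py <<'E'
def rect(im,c,x0,y0,x1,y1,th,z):
    g=cv2.cvtColor(np.ascontiguousarray(im),cv2.COLOR_RGB2GRAY); m=np.zeros_like(g); m[y0:y1,x0:x1]=(g[y0:y1,x0:x1]>th)*255
    cn=max(cv2.findContours(m,cv2.RETR_EXTERNAL,cv2.CHAIN_APPROX_NONE)[0],key=cv2.contourArea)
    b=cv2.boxPoints(cv2.minAreaRect(cn)); w=ray(c,b,z)[:,:2]; e=w[[1,2]]-w[[0,1]]; L=np.linalg.norm(e,axis=1); k=L.argmax()
    yaw=np.degrees(np.arctan2(e[k,1],e[k,0]))%180
    print('rect px',b.mean(0).round(1),'xy',w.mean(0).round(4),'L',L.round(4),'yaw',yaw.round(2)); return w.mean(0),yaw
E
python3 -c "
from h import *
i,c=load('w1')
for th in (130,145): p,y=rect(i,c,300,130,345,300,th,.025)
go(p[0],p[1],.03,y)"
```

```text
rect px [321. 216.] xy [0.5007 0.0581] L [0.0169 0.1406] yaw 166.47
rect px [321.1 216. ] xy [0.5006 0.0583] L [0.0165 0.1387] yaw 167.2
t 2.12 at [0.4998 0.0579 0.1994] [-1.8000e+02 -1.0000e-02  1.6607e+02] F [-0.1  0.1  0.7] q [  6.  10. 109.   0.  61. -70.] 
 d [-0.0007  0.0006  0.1694] a [-0.     -0.0002 -0.0197]
```

>>> step_arm(
  delta_pos=[
    [-0.001, 0.001, 0.04],
    [-0.001, 0.001, 0.08],
    [-0.001, 0.001, 0.12],
    [-0.001, 0.001, 0.16],
    [-0.001, 0.001, 0.18],
  ],
  angular=[
    [0, 0, -0.013],
    [0, 0, -0.013],
    [0, 0, -0.013],
    [0, 0, -0.013],
    [0, 0, -0.013],
  ],
  grip=[0.05, 0.05, 0.05, 0.05, 0.05],
  squeeze=30,
)

```text
time_s: 2.53
tcp_pos: [0.4988, 0.0582, 0.0158]
tool_rot: [-179.9, -0.2, 166.8]
ft_force: [-1.0, -0.2, -0.2]
opening: 0.544
```

>>> step_arm(
  delta_pos=[
    [0, 0, 0.008],
    [0, 0, 0.013],
    [0, 0, 0.013],
  ],
  angular=[
    [0, 0, 0],
    [0, 0, 0],
    [0, 0, 0],
  ],
  grip=[0.05, 0.05, 0.05],
)

```text
time_s: 2.78
tcp_pos: [0.5014, 0.0586, 0.0064]
tool_rot: [-180.0, -0.0, 167.0]
ft_force: [-0.8, 1.1, -0.3]
opening: 0.543
```

>>> step_arm(
  delta_pos=[
    [0, 0, 0],
    [0, 0, 0],
    [0, 0, 0],
    [0, 0, 0],
    [0, 0, 0],
  ],
  angular=[
    [0, 0, 0],
    [0, 0, 0],
    [0, 0, 0],
    [0, 0, 0],
    [0, 0, 0],
  ],
  grip=[0.03, 0.01, 0.01, 0.01, 0.01],
)

```text
time_s: 3.2
tcp_pos: [0.5016, 0.0588, 0.0071]
tool_rot: [180.0, 0.1, 167.1]
ft_force: [0.7, -3.0, 2.6]
opening: 0.202
```

```bash
python3 -c "
from h import *
print(arm.sense()['opening']*.0919)
go(.419,.296,.2,129.5)"
```

```text
0.018540034820594145
t 3.2 at [0.5016 0.0588 0.0071] [1.7998e+02 7.0000e-02 1.6706e+02] F [ 0.7 -3.   2.6] q [  7.  27. 117.  -0.  36. -71.] 
 d [ 0.1334  0.2128 -0.1929] a [0.0008 0.001  0.6556]
```

>>> step_arm(
  delta_pos=[
    [0, 0, -0.01],
    [0, 0, -0.03],
    [0, 0, -0.06],
    [0, 0, -0.09],
    [0, 0, -0.12],
  ],
  angular=[
    [0, 0, 0],
    [0, 0, 0],
    [0, 0, 0],
    [0, 0, 0],
    [0, 0, 0],
  ],
  grip=[0.01, 0.01, 0.01, 0.01, 0.01],
)

```text
time_s: 3.62
tcp_pos: [0.5001, 0.0586, 0.1278]
tool_rot: [-180.0, -0.1, 167.1]
ft_force: [-0.1, 0.5, -4.8]
opening: 0.189
```

```bash
python3 -c "
from h import *
print(arm.sense()['opening']*.0919)
go(.400,.203,.2,129.5)"
```

```text
0.01736427408610243
t 3.62 at [0.5001 0.0586 0.1278] [-1.7997e+02 -8.0000e-02  1.6706e+02] F [-0.1  0.5 -4.8] q [  7.  16. 113.   0.  52. -71.] 
 d [ 0.13    0.1183 -0.072 ] a [-0.001  -0.0013  0.6556]
```

>>> step_arm(
  delta_pos=[
    [0.026, 0.024, -0.014],
    [0.052, 0.048, -0.028],
    [0.078, 0.072, -0.042],
    [0.104, 0.096, -0.056],
    [0.13, 0.118, -0.072],
  ],
  angular=[
    [0, 0, 0.12],
    [0, 0, 0.24],
    [0, 0, 0.36],
    [0, 0, 0.48],
    [0, 0, 0.6],
  ],
  grip=[0.01, 0.01, 0.01, 0.01, 0.01],
)

```text
time_s: 4.03
tcp_pos: [0.4018, 0.2001, 0.1971]
tool_rot: [-180.0, -0.0, 133.8]
ft_force: [0.7, 1.2, -4.8]
opening: 0.194
```

>>> step_arm(
  delta_pos=[
    [0, 0, 0],
    [0, 0, 0],
    [0, 0, 0],
  ],
  angular=[
    [0, 0, 0.055],
    [0, 0, 0.055],
    [0, 0, 0.055],
  ],
  grip=[0.01, 0.01, 0.01],
)

```text
time_s: 4.28
tcp_pos: [0.4032, 0.1993, 0.1966]
tool_rot: [-180.0, 0.0, 131.2]
ft_force: [0.1, -0.3, -4.6]
opening: 0.196
```

```bash
python3 -c "
from h import *
i,c=grab('wrist','w2')
go(.419,.296,.2,129.5)
print(arm.sense()['opening']*.0919, proj(c,[[.4769,.2977,.068],[.4319,.3522,.068]]))"
```

```text
t 4.33 at [0.4033 0.1988 0.1962] [-179.95    0.    131.14] F [-0.1  0.3 -5.3] q [ 26.   6. 115.  -0.  59. -15.] 
 d [ 0.0629  0.0757 -0.0039] a [-0.0009  0.0001  0.0286]
0.017913439460824954 [[461.44463997 199.77856035]
 [471.35263289 113.22126376]]
```

View pics/w2.png

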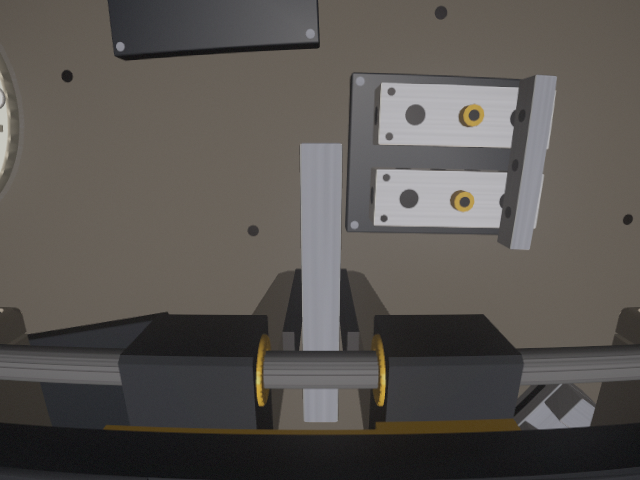

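The held bar runs from (321,145) to (321,422). The layer plugs are at (473,115) and (463,202), with the set parallel on the right from (540,78) to (516,247). I'll crop it to get edges.

```bash
python3 -c "
from h import *
i,c=load('w2')
cr=np.ascontiguousarray(i[65:255,345:560]); cv2.imwrite('pics/w2c.png',cv2.resize(cr,None,fx=3,fy=3,interpolation=cv2.INTER_CUBIC)[:,:,::-1])
hsv=cv2.cvtColor(cr,cv2.COLOR_RGB2HSV); m=cv2.inRange(hsv,(14,120,100),(32,255,255))
for k in cv2.findContours(m,cv2.RETR_EXTERNAL,cv2.CHAIN_APPROX_NONE)[0]:
    if len(k)>20: print(np.array(cv2.minEnclosingCircle(k)[0])+[345,65],np.array(cv2.fitEllipse(k)[0])+[345,65])
"
```

```text
[463.5 201.5] [463.46027374 201.08891296]
[473.5 115.5] [472.81809235 114.92125702]
```

View pics/w2c.png

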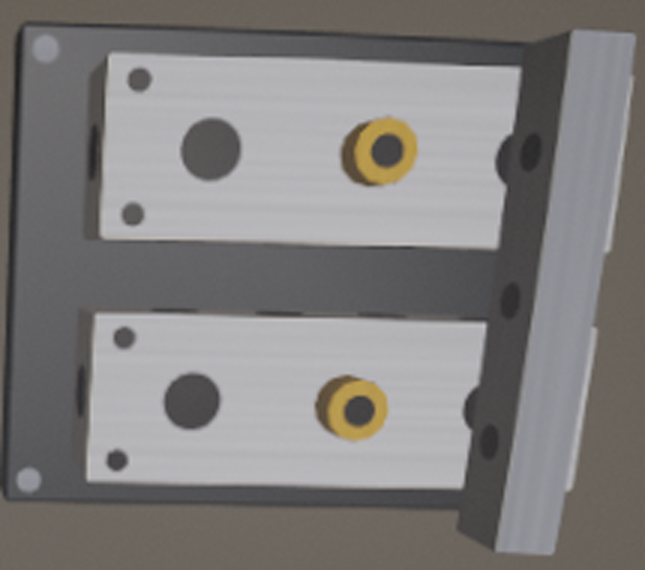

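```bash
cat > m3.py <<'E'
from h import *
i,c=load('w2')
f=lambda p,z: ray(c,np.array(p,float)/3+[345-1/3,65-1/3],z)[:,:2]
ang=lambda a,b: np.degrees(np.arctan2(*(b-a)[::-1]))
P=f([(570,31),(635,34),(555,554),(496,551)],.081); print('par c',P.mean(0),'yaw',ang(P[3],P[0]),ang(P[2],P[1]),np.linalg.norm(P[0]-P[3]),np.linalg.norm(P[0]-P[1]))
B=f([(108,53),(521,67),(101,239),(498,248),(93,313),(486,322),(87,481),(464,489)],.056)
print('x axis yaws',[ang(B[k+1],B[k]).round(2) for k in (0,2,4,6)],'widths',np.linalg.norm(B[0]-B[2]),np.linalg.norm(B[4]-B[6]),np.linalg.norm(B[0]-B[6]))
e=ang(B[6],B[0]); print('end yaw',e)
plug=f([(387,150),(359,410)],.068); print('plugs',plug,ang(plug[1],plug[0]),np.linalg.norm(plug[0]-plug[1]))
C=plug.mean(0); psi=np.mean([ang(B[k+1],B[k]) for k in (0,2,4,6)]); ux=np.array([np.cos(np.radians(psi)),np.sin(np.radians(psi))]); uy=np.array([-ux[1],ux[0]])
for n,p in (('par',P.mean(0)),('endmid',(B[0]+B[2]+B[4]+B[6])/4)): print(n,'in plate',((p-C)@ux).round(4),((p-C)@uy).round(4))
print('C',C,'psi',psi)
s=arm.sense(); z=s['tcp_pos'][2]+.018
H=ray(c,[(301.5,145),(341,145),(338,422),(304.5,422)],z)[:,:2]; print('held c',H.mean(0),'yaw',ang(H[3],H[0]),ang(H[2],H[1]),np.linalg.norm(H[0]-H[3]),'tcp',s['tcp_pos'],s['tool_rot'])
E
python3 m3.py
```

```text
par c [0.49626586 0.35398739] yaw 129.81463977771944 129.79523035644078 0.13840782330383034 0.017716287050155575
x axis yaws [np.float64(-139.46), np.float64(-139.39), np.float64(-139.61), np.float64(-139.96)] widths 0.049781351778039266 0.0493615943684383 0.11986578512246639
end yaw 130.30588390631434
plugs [[0.43413353 0.35270716]
 [0.47975614 0.29844498]] 130.05648718968635 0.07089292275426126
par in plate -0.0484 0.0038
endmid in plate 0.075 0.0001
C [0.45694483 0.32557607] psi -139.60616794249643
held c [0.40354907 0.19980229] yaw 131.01041034780764 131.42490104481882 0.13919450151532833 tcp [0.40331988 0.19882995 0.19621711] [-1.79950381e+02  4.49684453e-03  1.31139221e+02]
```

```bash
python3 -c "
from h import *
go(.4198,.2933,.196,130.1)"
```

```text
t 4.33 at [0.4033 0.1988 0.1962] [-179.95    0.    131.14] F [-0.1  0.3 -5.3] q [ 26.   6. 115.  -0.  59. -15.] 
 d [0.0603 0.0746 0.0001] a [-0.0009  0.0001  0.0181]
```

>>> step_arm(
  delta_pos=[
    [0.015, 0.0187, 0],
    [0.03, 0.0373, 0],
    [0.045, 0.056, 0],
    [0.06, 0.0746, 0],
    [0.06, 0.0746, 0],
  ],
  angular=[
    [0, 0, 0.018],
    [0, 0, 0.018],
    [0, 0, 0.018],
    [0, 0, 0.018],
    [0, 0, 0.018],
  ],
  grip=[0.01, 0.01, 0.01, 0.01, 0.01],
)

```text
time_s: 4.75
tcp_pos: [0.4222, 0.2961, 0.1959]
tool_rot: [179.9, -0.1, 130.0]
ft_force: [0.2, 0.8, -4.1]
opening: 0.191
```

>>> step_arm(
  delta_pos=[
    [0, 0, 0.03],
    [0, 0, 0.06],
    [0, 0, 0.09],
    [0, 0, 0.11],
    [0, 0, 0.11],
  ],
  angular=[
    [0, 0, 0],
    [0, 0, 0],
    [0, 0, 0],
    [0, 0, 0],
    [0, 0, 0],
  ],
  grip=[0.01, 0.01, 0.01, 0.01, 0.01],
)

```text
time_s: 5.17
tcp_pos: [0.4181, 0.2903, 0.082]
tool_rot: [-179.5, -0.0, 130.0]
ft_force: [-0.7, -0.6, -4.4]
opening: 0.193
```

```bash
python3 -c "
from h import *
i,c=grab('wrist','w3')
go(.4198,.2933,.0635,130.1)"
```

```text
t 5.22 at [0.4193 0.2913 0.0842] [-1.7966e+02 -2.0000e-02  1.2996e+02] F [-0.1 -0.7 -5.3] q [ 35.  20. 114.  -0.  47.  -5.] 
 d [0.0012 0.0018 0.0207] a [-0.006  -0.0004 -0.0025]
```

View pics/w3.png

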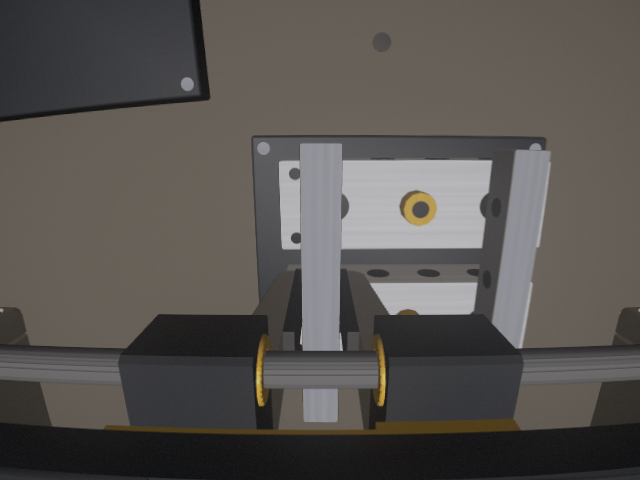

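```bash
cat > m4.py <<'E'
from h import *
i,c=load('w3'); psi=np.radians(-139.8); ux=np.array([np.cos(psi),np.sin(psi)]); uy=np.array([-ux[1],ux[0]])
s=arm.sense(); ang=lambda a,b: np.degrees(np.arctan2(*(b-a)[::-1]))
f=lambda p,z: ray(c,p,z)[:,:2]
H=f([(301.5,145),(341.5,145),(338,422),(304.5,422)],s['tcp_pos'][2]+.018)
P=f([(513,150),(548,152),(525,347),(495,345)],.081)
E=f([(280,160),(281,249)],.056); G=f([(420,209)],.068)
for n,p in zip(('held','set','end','plug','tcp'),(H.mean(0),P.mean(0),E.mean(0),G[0],s['tcp_pos'][:2])): print(n,p.round(4),'plate xy',(p@ux).round(4),(p@uy).round(4))
print(ang(H[3],H[0]),ang(H[2],H[1]),'set',ang(P[3],P[0]),ang(P[2],P[1]),'end',ang(E[1],E[0]))
go(.4198,.2933,.0635,130.1)
E
python3 m4.py
```

```text
held [0.418  0.2919] plate xy -0.5076 0.0468
set [0.4867 0.3685] plate xy -0.6096 0.0327
end [0.3774 0.3044] plate xy -0.4847 0.0111
plug [0.4343 0.3527] plate xy -0.5594 0.011
tcp [0.4193 0.2913] plate xy -0.5083 0.0481
129.7926415716711 130.11597648790647 set 132.28380758303737 132.16447847156988 end 129.07833868808638
t 5.22 at [0.4193 0.2913 0.0842] [-1.7966e+02 -2.0000e-02  1.2996e+02] F [-0.1 -0.7 -5.3] q [ 35.  20. 114.  -0.  47.  -5.] 
 d [0.0012 0.0018 0.0207] a [-0.006  -0.0004 -0.0025]
```

>>> step_arm(
  delta_pos=[
    [0.001, 0.002, 0],
    [0.001, 0.002, 0],
    [0.001, 0.002, 0],
    [0.001, 0.002, 0],
    [0.001, 0.002, 0],
  ],
  angular=[
    [0, 0, 0],
    [0, 0, 0],
    [0, 0, 0],
    [0, 0, 0],
    [0, 0, 0],
  ],
  grip=[0.01, 0.01, 0.01, 0.01, 0.01],
)

```text
time_s: 5.63
tcp_pos: [0.4219, 0.296, 0.0873]
tool_rot: [179.9, 0.0, 130.0]
ft_force: [-0.4, 0.1, -5.3]
opening: 0.193
```

```bash
python3 -c "
from h import *
i,c=grab('wrist','w4')
cv2.imwrite('pics/w4c.png',cv2.resize(np.ascontiguousarray(i[130:360,265:565]),None,fx=2.6,fy=2.6,interpolation=cv2.INTER_CUBIC)[:,:,::-1])
go(.4198,.2933,.0635,130.1)"
```

```text
t 5.68 at [0.4218 0.2959 0.0871] [1.7993e+02 1.0000e-02 1.2998e+02] F [-1.   1.  -4.5] q [ 35.  20. 113.  -0.  47.  -5.] 
 d [-0.0007 -0.0032  0.0236] a [ 0.0012  0.0001 -0.0021]
```

View pics/w4c.png

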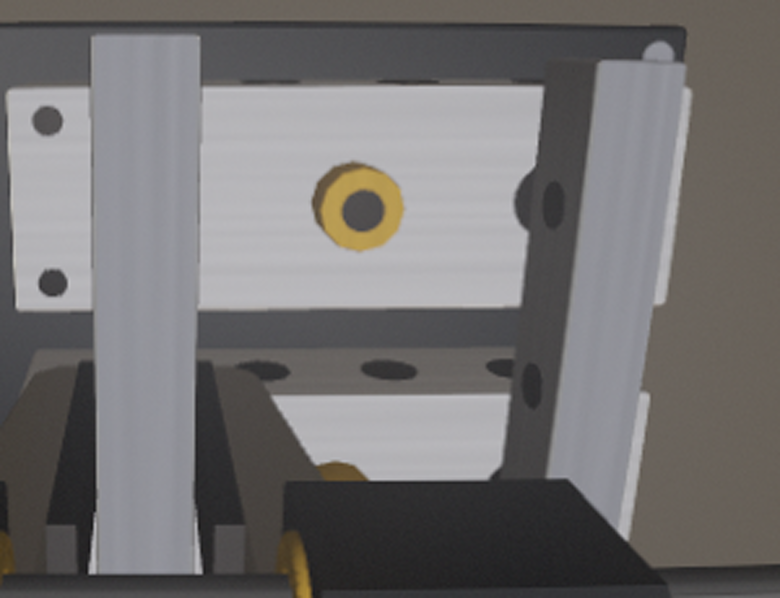

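```bash
cat > m5.py <<'E'
from h import *
i,c=load('w4'); psi=np.radians(-139.8); ux=np.array([np.cos(psi),np.sin(psi)]); uy=np.array([-ux[1],ux[0]])
s=arm.sense(); ang=lambda a,b: np.degrees(np.arctan2(*(b-a)[::-1]))
f=lambda p,z: ray(c,np.array(p,float)/2.6+[265,130],z)[:,:2]
show=lambda n,p: print(n,'plate xy',(p@ux).round(4),(p@uy).round(4))
H=f([(92,36),(200,36),(197,575),(97,575)],s['tcp_pos'][2]+.018); show('heldend',H[:2]); show('heldmid',H.mean(0))
P=f([(598,62),(685,65),(640,390),(550,475)],.081); show('set',P)
E=f([(7,88),(17,308)],.056); show('end',E); show('plug',f([(363,211)],.068)[0]); show('tcp',s['tcp_pos'][:2])
print(ang(H[3],H[0]),ang(H[2],H[1]),'set',ang(P[3],P[0]),ang(P[2],P[1]),'end',ang(E[1],E[0]))
E
python3 m5.py
```

```text
heldend plate xy [-0.5055 -0.5228] [-0.024  -0.0239]
heldmid plate xy -0.5141 0.0247
set plate xy [-0.5998 -0.6171 -0.6166 -0.5995] [-0.0197 -0.0193  0.0466  0.0656]
end plate xy [-0.4845 -0.4849] [-0.0136  0.0355]
plug plate xy -0.5594 0.0113
tcp plate xy -0.5132 0.0462
129.70490331740652 130.52028896283545 set 130.0041345724483 129.75103245516414 end 130.60855119859767
```

>>> step_arm(
  delta_pos=[
    [0, -0.002, 0.005],
    [0, -0.0032, 0.01],
    [0, -0.0032, 0.015],
    [0, -0.0032, 0.018],
    [0, -0.0032, 0.019],
  ],
  angular=[
    [0, 0, 0],
    [0, 0, 0],
    [0, 0, 0],
    [0, 0, 0],
    [0, 0, 0],
  ],
  grip=[0.01, 0.01, 0.01, 0.01, 0.01],
)

```text
time_s: 6.1
tcp_pos: [0.4186, 0.2933, 0.0665]
tool_rot: [-179.9, -0.0, 130.0]
ft_force: [-0.5, 0.1, -5.1]
opening: 0.189
```

>>> step_arm(
  delta_pos=[
    [0, 0, 0.001],
    [0, 0, 0.001],
    [0, 0, 0.002],
    [0, 0, 0.002],
    [0, 0, 0.002],
  ],
  angular=[
    [0, 0, 0],
    [0, 0, 0],
    [0, 0, 0],
    [0, 0, 0],
    [0, 0, 0],
  ],
  grip=[0.01, 0.01, 0.01, 0.01, 0.01],
)

```text
time_s: 6.52
tcp_pos: [0.4191, 0.2937, 0.0655]
tool_rot: [180.0, 0.0, 130.0]
ft_force: [-0.3, -0.2, -4.8]
opening: 0.192
```

```bash
python3 -c "
from h import *
go(.4198,.2938,.0635,130.1)"
```

```text
t 6.52 at [0.4191 0.2937 0.0655] [179.99   0.   129.97] F [-0.3 -0.2 -4.8] q [ 35.  22. 114.   0.  44.  -5.] 
 d [-0.0004  0.0006  0.002 ] a [ 0.0002  0.     -0.0022]
```

Not touching yet (the full −4.8 N weight is still carried). I'll creep down.

>>> step_arm(
  delta_pos=[
    [0, 0.0006, 0.0005],
    [0, 0.0006, 0.001],
    [0, 0.0006, 0.001],
    [0, 0.0006, 0.0015],
    [0, 0.0006, 0.0015],
  ],
  angular=[
    [0, 0, 0],
    [0, 0, 0],
    [0, 0, 0],
    [0, 0, 0],
    [0, 0, 0],
  ],
  grip=[0.01, 0.01, 0.01, 0.01, 0.01],
)

```text
time_s: 6.93
tcp_pos: [0.4194, 0.294, 0.0638]
tool_rot: [-180.0, -0.0, 130.0]
ft_force: [0.5, 0.3, -5.6]
opening: 0.19
```

>>> step_arm(
  delta_pos=[
    [0, 0, 0.0005],
    [0, 0, 0.001],
    [0, 0, 0.001],
    [0, 0, 0.001],
  ],
  angular=[
    [0, 0, 0],
    [0, 0, 0],
    [0, 0, 0],
    [0, 0, 0],
  ],
  grip=[0.01, 0.01, 0.01, 0.01],
)

```text
time_s: 7.27
tcp_pos: [0.4195, 0.2941, 0.0632]
tool_rot: [180.0, 0.0, 130.0]
ft_force: [-2.0, -1.2, 2.3]
opening: 0.194
```

>>> step_arm(
  delta_pos=[
    [0, 0, 0],
    [0, 0, 0],
    [0, 0, 0],
    [0, 0, 0],
  ],
  angular=[
    [0, 0, 0],
    [0, 0, 0],
    [0, 0, 0],
    [0, 0, 0],
  ],
  grip=[0.022, 0.028, 0.036, 0.04],
)

```text
time_s: 7.6
tcp_pos: [0.4197, 0.2942, 0.063]
tool_rot: [180.0, 0.0, 130.0]
ft_force: [-0.1, 0.2, -0.5]
opening: 0.419
```

>>> step_arm(
  delta_pos=[
    [0, 0, -0.01],
    [0, 0, -0.03],
    [0, 0, -0.06],
    [0, 0, -0.1],
    [0, 0, -0.135],
  ],
  angular=[
    [0, 0, 0],
    [0, 0, 0],
    [0, 0, 0],
    [0, 0, 0],
    [0, 0, 0],
  ],
  grip=[0.04, 0.04, 0.04, 0.04, 0.04],
)

```text
time_s: 8.02
tcp_pos: [0.4192, 0.2939, 0.2003]
tool_rot: [-180.0, -0.0, 130.0]
ft_force: [1.2, 1.2, -0.0]
opening: 0.437
```

```bash
python3 -c "
from h import *
go(.3985,.203,.197,130)"
```

```text
t 8.02 at [0.4192 0.2939 0.2003] [-180.     -0.    129.97] F [ 1.2  1.2 -0. ] q [ 35.  11. 108.   0.  61.  -5.] 
 d [-0.0563 -0.0743  0.0033] a [-0.0001 -0.     -0.0005]
```

>>> step_arm(
  delta_pos=[
    [-0.024, 0.01, 0],
    [-0.048, 0.02, 0],
    [-0.072, 0.03, 0],
    [-0.096, 0.04, 0],
    [-0.12, 0.05, 0],
  ],
  angular=[
    [0, 0, 0],
    [0, 0, 0],
    [0, 0, 0],
    [0, 0, 0],
    [0, 0, 0],
  ],
  grip=[0.06, 0.07, 0.08, 0.08, 0.08],
)

```text
time_s: 8.43
tcp_pos: [0.536, 0.2336, 0.199]
tool_rot: [179.9, 0.0, 130.0]
ft_force: [0.6, 0.9, 0.2]
opening: 0.773
```

>>> step_arm(
  delta_pos=[
    [0, 0, 0],
    [0, 0, 0],
    [0, 0, 0],
    [0, 0, 0],
    [0, 0, 0],
  ],
  angular=[
    [0, 0, 0],
    [0, 0, 0],
    [0, 0, 0],
    [0, 0, 0],
    [0, 0, 0],
  ],
  grip=[0.08, 0.08, 0.08, 0.08, 0.08],
)

```text
time_s: 8.85
tcp_pos: [0.534, 0.2347, 0.1981]
tool_rot: [-180.0, -0.0, 130.0]
ft_force: [-0.2, 0.2, 0.5]
opening: 0.867
```

```bash
python3 -c "
from h import *
i,c=grab('wrist','w5')
p=proj(c,[[.457,.3255,.06]])[0]; x,y=[int(v) for v in p]; print(p)
x0=max(0,x-130);y0=max(0,y-110);print(x0,y0)
cv2.imwrite('pics/w5c.png',cv2.resize(np.ascontiguousarray(i[y0:y0+200,x0:x0+260]),None,fx=3,fy=3,interpolation=cv2.INTER_CUBIC)[:,:,::-1])
go(.477,-.314,.2,177.4)"
```

```text
[319.37922588  83.66035689]
189 0
t 8.9 at [0.5341 0.2347 0.1981] [-1.7999e+02 -1.0000e-02  1.3003e+02] F [-0.2  0.3 -0.3] q [ 24.  17. 100.   0.  63. -16.] 
 d [-0.3834 -0.3966 -0.0019] a [-0.000e+00 -1.000e-04 -8.268e-01]
```

View pics/w5c.png

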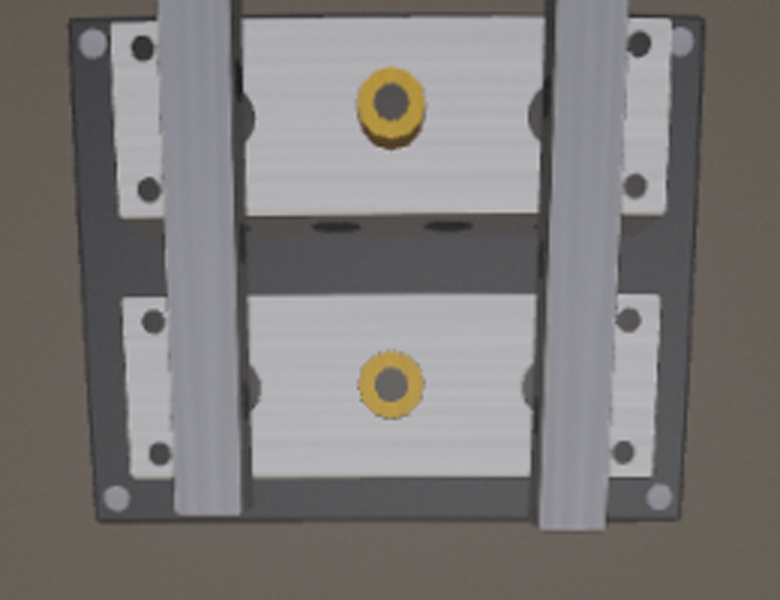

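```bash
cat > m6.py <<'E'
from h import *
i,c=load('w5'); ang=lambda a,b: np.degrees(np.arctan2(*(b-a)[::-1]))
f=lambda p,z: ray(c,np.array(p,float)/3+[189,0],z)[:,:2]
B=f([(122,297),(659,295),(652,477),(130,478),(121,218),(666,214)],.056)
yx=[ang(B[1],B[0]),ang(B[2],B[3]),ang(B[5],B[4])]; ye=[ang(B[3],B[0]),ang(B[2],B[1])]
print('blocks x yaw',yx,'y yaw',ye,'len',np.linalg.norm(B[0]-B[1]))
psi=np.radians(np.mean(yx)*.5+.5*(np.mean(ye)-270)); ux=np.array([np.cos(psi),np.sin(psi)]); uy=np.array([-ux[1],ux[0]])
G=f([(391,100),(391,384)],.068); C=G.mean(0)
show=lambda n,p: print(n,((p-C)@ux).round(4),((p-C)@uy).round(4))
print('psi',np.degrees(psi),'C',C,'plugyaw',ang(G[1],G[0])); show('blkcorners',B)
M=f([(175,515),(240,514),(228,0),(159,0)],.081); S=f([(540,529),(606,529),(628,0),(557,0)],.081)
show('mate',M); show('set',S); print(ang(M[3],M[0]),ang(M[2],M[1]),ang(S[3],S[0]),ang(S[2],S[1]))
E
python3 m6.py
```

```text
blocks x yaw [np.float64(-139.7881241115494), np.float64(-139.87827331144524), np.float64(-139.5862275292302)] y yaw [np.float64(129.6460406864093), np.float64(130.65071531327018)] len 0.14911038612150412
psi -139.80124849211762 C [0.45681822 0.32569559] plugyaw 129.98511021383194
blkcorners [ 0.0748 -0.0743 -0.0747  0.0753  0.074  -0.0753] [ 0.011   0.011   0.0608  0.0606 -0.0098 -0.0103]
mate [0.0577 0.0403 0.0395 0.0563] [ 0.0695  0.0694 -0.0553 -0.0556]
set [-0.0395 -0.0571 -0.058  -0.0407] [ 0.0736  0.0736 -0.0553 -0.055 ]
-50.42498848656782 -50.21168626813145 -50.33263281043593 -50.206215438325614
```

>>> step_arm(
  delta_pos=[
    [-0.383, -0.397, -0.002],
    [-0.383, -0.397, -0.002],
    [-0.383, -0.397, -0.002],
    [-0.383, -0.397, -0.002],
    [-0.383, -0.397, -0.002],
  ],
  angular=[
    [0, 0, -0.827],
    [0, 0, -0.827],
    [0, 0, -0.827],
    [0, 0, -0.827],
    [0, 0, -0.827],
  ],
  grip=[0.085, 0.085, 0.085, 0.085, 0.085],
)

```text
time_s: 9.32
tcp_pos: [0.514, 0.0398, 0.1988]
tool_rot: [180.0, 0.0, 163.8]
ft_force: [0.6, -0.5, 0.1]
opening: 0.922
```

>>> step_arm(
  delta_pos=[
    [-0.05, -0.34, 0],
    [-0.05, -0.34, 0],
    [-0.05, -0.34, 0],
    [-0.05, -0.34, 0],
    [-0.05, -0.34, 0],
  ],
  angular=[
    [0, 0, -0.202],
    [0, 0, -0.202],
    [0, 0, -0.202],
    [0, 0, -0.202],
    [0, 0, -0.202],
  ],
  grip=[0.085, 0.085, 0.085, 0.085, 0.085],
)

```text
time_s: 9.73
tcp_pos: [0.4848, -0.1622, 0.199]
tool_rot: [-180.0, 0.0, 175.0]
ft_force: [1.1, 0.6, -0.1]
opening: 0.924
```

>>> step_arm(
  delta_pos=[
    [0.002, -0.036, 0],
    [0.004, -0.07, 0],
    [0.006, -0.104, 0],
    [0.008, -0.134, 0],
    [0.008, -0.134, 0],
  ],
  angular=[
    [0, 0, 0],
    [0, 0, 0],
    [0, 0, 0],
    [0, 0, 0],
    [0, 0, 0],
  ],
  grip=[0.085, 0.085, 0.085, 0.085, 0.085],
)

```text
time_s: 10.15
tcp_pos: [0.4652, -0.2977, 0.1989]
tool_rot: [-179.9, 0.0, 174.8]
ft_force: [-0.6, 0.5, -0.2]
opening: 0.926
```

>>> step_arm(
  delta_pos=[
    [0, 0, 0],
    [0, 0, 0],
    [0, 0, 0],
    [0, 0, 0],
    [0, 0, 0],
  ],
  angular=[
    [0, 0, 0],
    [0, 0, 0],
    [0, 0, 0],
    [0, 0, 0],
    [0, 0, 0],
  ],
  grip=[0.085, 0.085, 0.085, 0.085, 0.085],
)

```text
time_s: 10.57
tcp_pos: [0.466, -0.2926, 0.1987]
tool_rot: [180.0, 0.0, 175.0]
ft_force: [-0.6, 0.1, -0.0]
opening: 0.923
```

```bash
python3 -c "
from h import *
i,c=grab('wrist','w6')
for th in (140,150,165): p,y=rect(i,c,240,100,400,320,th,.036)
go(p[0],p[1],.05,y)
hsv=cv2.cvtColor(i,cv2.COLOR_RGB2HSV); m=cv2.inRange(hsv,(14,120,100),(32,255,255)); m[320:]=0
for k in cv2.findContours(m,cv2.RETR_EXTERNAL,cv2.CHAIN_APPROX_NONE)[0]:
    if len(k)>20: q=cv2.fitEllipse(k)[0]; print('plug',q,ray(c,[q],.048))
"
```

```text
rect px [295.7 231.8] xy [ 0.4786 -0.3179] L [0.0493 0.1499] yaw 178.46
rect px [294.6 231.8] xy [ 0.4785 -0.3189] L [0.0492 0.1493] yaw 177.47
rect px [294.8 231.7] xy [ 0.4784 -0.3187] L [0.0491 0.1487] yaw 177.7
t 10.62 at [ 0.466  -0.2928  0.1988] [-1.80e+02  1.00e-02  1.75e+02] F [ 0.3  0.1 -0.4] q [ -32.   15.  104.    0.   62. -117.] 
 d [-0.0146 -0.0247  0.1488] a [-0.      0.0001 -0.0472]
plug (295.044677734375, 238.15628051757812) [[ 0.47780242 -0.31767192  0.048     ]]
```

View pics/w6.png

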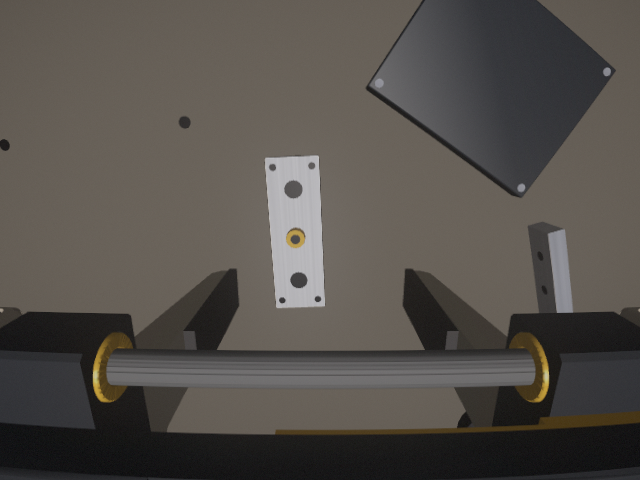

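>>> step_arm(
  delta_pos=[
    [-0.006, -0.012, 0.01],
    [-0.0142, -0.0245, 0.03],
    [-0.0142, -0.0245, 0.06],
    [-0.0142, -0.0245, 0.1],
    [-0.0142, -0.0245, 0.12],
  ],
  angular=[
    [0, 0, -0.02],
    [0, 0, -0.045],
    [0, 0, -0.045],
    [0, 0, -0.045],
    [0, 0, -0.045],
  ],
  grip=[0.085, 0.085, 0.085, 0.085, 0.085],
)

```text
time_s: 11.03
tcp_pos: [0.4764, -0.318, 0.0753]
tool_rot: [179.9, -0.2, 177.5]
ft_force: [0.0, 0.6, -0.1]
opening: 0.924
```

>>> step_arm(
  delta_pos=[
    [0, 0, 0.02],
    [0, 0, 0.04],
    [0, 0, 0.055],
    [0, 0, 0.064],
    [0, 0, 0.07],
  ],
  angular=[
    [0, 0, 0],
    [0, 0, 0],
    [0, 0, 0],
    [0, 0, 0],
    [0, 0, 0],
  ],
  grip=[0.085, 0.085, 0.085, 0.085, 0.085],
)

```text
time_s: 11.45
tcp_pos: [0.4774, -0.3187, 0.0076]
tool_rot: [180.0, -0.1, 177.5]
ft_force: [-0.3, 0.4, 0.3]
opening: 0.926
```

>>> step_arm(
  delta_pos=[
    [0, 0, 0],
    [0, 0, 0],
    [0, 0, 0],
  ],
  angular=[
    [0, 0, 0],
    [0, 0, 0],
    [0, 0, 0],
  ],
  grip=[0.085, 0.085, 0.085],
)

```text
time_s: 11.7
tcp_pos: [0.4783, -0.3197, 0.0096]
tool_rot: [-180.0, 0.1, 177.5]
ft_force: [-0.8, -0.4, -0.9]
opening: 0.923
```

```bash
python3 -c "
from h import *
go(.478,-.3183,.008,177.6)"
```

```text
t 11.7 at [ 0.4783 -0.3197  0.0096] [-1.7996e+02  7.0000e-02  1.7751e+02] F [-0.8 -0.4 -0.9] q [ -34.   31.  108.    0.   41. -121.] 
 d [0.0004 0.0014 0.0016] a [-0.0007  0.0012 -0.0016]
```

Close the grip, then lift.

>>> step_arm(
  delta_pos=[
    [0, 0.001, 0.002],
    [0, 0.001, 0.002],
    [0, 0.001, 0.002],
    [0, 0.001, 0.002],
    [0, 0.001, 0.002],
  ],
  angular=[
    [0, 0, 0],
    [0, 0, 0],
    [0, 0, 0],
    [0, 0, 0],
    [0, 0, 0],
  ],
  grip=[0.065, 0.055, 0.045, 0.04, 0.04],
  squeeze=40,
)

```text
time_s: 12.12
tcp_pos: [0.4778, -0.3184, 0.0068]
tool_rot: [-180.0, 0.0, 177.5]
ft_force: [-1.2, 0.3, -0.1]
opening: 0.587
```

>>> step_arm(
  delta_pos=[
    [0, 0, 0],
    [0, 0, 0],
    [0, 0, 0],
  ],
  angular=[
    [0, 0, 0],
    [0, 0, 0],
    [0, 0, 0],
  ],
  grip=[0.04, 0.04, 0.04],
)

```text
time_s: 12.37
tcp_pos: [0.4777, -0.3182, 0.0068]
tool_rot: [180.0, -0.0, 177.5]
ft_force: [0.3, 3.2, 2.5]
opening: 0.543
```

```bash
python3 -c "
from h import *
print(arm.sense()['opening']*.0919)
go(.478,-.3183,.008,177.6)"
```

```text
0.049886172268496384
t 12.37 at [ 0.4777 -0.3182  0.0068] [179.98  -0.   177.49] F [0.3 3.2 2.5] q [ -34.   31.  108.    0.   41. -121.] 
 d [-0.0003 -0.0001 -0.0012] a [ 0.0003 -0.     -0.0019]
```

>>> step_arm(
  delta_pos=[
    [0, 0, -0.01],
    [0, 0, -0.035],
    [0, 0, -0.07],
    [0, 0, -0.105],
    [0, 0, -0.14],
  ],
  angular=[
    [0, 0, 0],
    [0, 0, 0],
    [0, 0, 0],
    [0, 0, 0],
    [0, 0, 0],
  ],
  grip=[0.04, 0.04, 0.04, 0.04, 0.04],
)

```text
time_s: 12.78
tcp_pos: [0.4766, -0.3178, 0.1476]
tool_rot: [179.9, -0.1, 177.5]
ft_force: [1.5, 0.1, -7.4]
opening: 0.539
```

>>> step_arm(
  delta_pos=[
    [0, 0, -0.03],
    [0, 0, -0.05],
    [0, 0, -0.05],
    [0, 0, -0.05],
    [0, 0, -0.05],
  ],
  angular=[
    [0, 0, 0],
    [0, 0, 0],
    [0, 0, 0],
    [0, 0, 0],
    [0, 0, 0],
  ],
  grip=[0.04, 0.04, 0.04, 0.04, 0.04],
)

```text
time_s: 13.2
tcp_pos: [0.4764, -0.3176, 0.1947]
tool_rot: [179.9, -0.2, 177.5]
ft_force: [-0.2, 0.1, -7.5]
opening: 0.539
```

```bash
python3 -c "
from h import *
i,c=grab('wrist','w7')
cv2.imwrite('pics/w7c.png',i[100:460,160:480,::-1].repeat(1,0))
print(arm.sense()['opening']*.0919)
go(.4568,.3256,.2,-139.8)
m=np.hstack([i[100:440,230:410],load('w7')[0][100:440,230:410]])
"
```

```text
0.04956408003410739
t 13.25 at [ 0.4763 -0.3175  0.1943] [179.89  -0.2  177.5 ] F [-0.8  0.1 -7.9] q [ -34.   17.  101.   -0.   62. -121.] 
 d [ 0.0475  0.6416 -0.0043] a [ 0.0032 -0.0025 -0.7453]
```

View pics/w7.png

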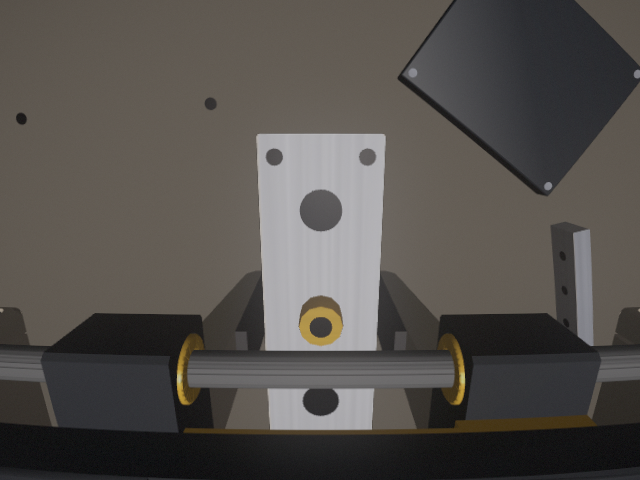

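The block is held square, with the plug at (321,327) and the far end edge running from (257,135) to (385,134). Next I'll work out the offset of the block from the TCP.

```bash
python3 -c "
from h import *
i,c=load('w7'); s=arm.sense(); t=s['tcp_pos']; Rm=R.from_euler('xyz',s['tool_rot'],degrees=True)
f=lambda p,z: Rm.inv().apply(ray(c,p,t[2]+z)-t)[:,:2]
print('plug in tool',f([(321,327)],.0412).round(4)); print('far edge',f([(257,134.5),(385.5,134)],.0292).round(4)); print('near-ish sides',f([(270,425),(372.5,425)],.0292).round(4))
go(.4568,.3256,.2,-139.8)"
```

```text
plug in tool [[-0.0015 -0.0002]]
far edge [[ 0.0736 -0.0249]
 [ 0.0738  0.0247]]
near-ish sides [[-0.0612 -0.0249]
 [-0.0613  0.0248]]
t 13.25 at [ 0.4763 -0.3175  0.1943] [179.89  -0.2  177.5 ] F [-0.8  0.1 -7.9] q [ -34.   17.  101.   -0.   62. -121.] 
 d [ 0.0475  0.6416 -0.0043] a [ 0.0032 -0.0025 -0.7453]
```

>>> step_arm(
  delta_pos=[
    [0.0475, 0.6416, -0.004],
    [0.0475, 0.6416, -0.004],
    [0.0475, 0.6416, -0.004],
    [0.0475, 0.6416, -0.004],
    [0.0475, 0.6416, -0.004],
  ],
  angular=[
    [0, 0, -0.12],
    [0, 0, -0.24],
    [0, 0, -0.36],
    [0, 0, -0.48],
    [0, 0, -0.6],
  ],
  grip=[0.04, 0.04, 0.04, 0.04, 0.04],
)

```text
time_s: 13.67
tcp_pos: [0.4696, -0.1082, 0.1959]
tool_rot: [179.9, -0.1, -147.8]
ft_force: [0.7, 0.4, -7.1]
opening: 0.542
```

```bash
python3 -c "
from h import *
go(.4557,.3247,.2,-139.8)"
```

```text
t 13.67 at [ 0.4696 -0.1082  0.1959] [ 1.7985e+02 -1.4000e-01 -1.4782e+02] F [ 0.7  0.4 -7.1] q [ -13.    9.  112.    0.   60. -135.] 
 d [-0.2187  0.3739 -0.0037] a [ 0.0027 -0.0023 -0.1401]
```

>>> step_arm(
  delta_pos=[
    [-0.2187, 0.3739, -0.004],
    [-0.2187, 0.3739, -0.004],
    [-0.2187, 0.3739, -0.004],
    [-0.2187, 0.3739, -0.004],
    [-0.2187, 0.3739, -0.004],
  ],
  angular=[
    [0, 0, -0.07],
    [0, 0, -0.14],
    [0, 0, -0.14],
    [0, 0, -0.14],
    [0, 0, -0.14],
  ],
  grip=[0.04, 0.04, 0.04, 0.04, 0.04],
)

```text
time_s: 14.08
tcp_pos: [0.4641, 0.0998, 0.1982]
tool_rot: [179.9, -0.2, -140.1]
ft_force: [0.9, 0.5, -6.7]
opening: 0.538
```

>>> step_arm(
  delta_pos=[
    [-0.025, 0.0315, 0],
    [-0.05, 0.063, 0],
    [-0.075, 0.0945, 0],
    [-0.1, 0.126, 0],
    [-0.115, 0.145, 0],
  ],
  angular=[
    [0, 0, 0],
    [0, 0, 0],
    [0, 0, 0],
    [0, 0, 0],
    [0, 0, 0],
  ],
  grip=[0.04, 0.04, 0.04, 0.04, 0.04],
)

```text
time_s: 14.5
tcp_pos: [0.4597, 0.2864, 0.1979]
tool_rot: [179.9, -0.1, -140.0]
ft_force: [0.1, 0.5, -7.5]
opening: 0.54
```

>>> step_arm(
  delta_pos=[
    [-0.01, 0.013, 0],
    [-0.01, 0.013, 0],
    [-0.01, 0.013, 0],
    [-0.01, 0.013, 0],
  ],
  angular=[
    [0, 0, 0],
    [0, 0, 0],
    [0, 0, 0],
    [0, 0, 0],
  ],
  grip=[0.04, 0.04, 0.04, 0.04],
)

```text
time_s: 14.83
tcp_pos: [0.4594, 0.2985, 0.1982]
tool_rot: [180.0, -0.2, -140.1]
ft_force: [-0.4, -0.5, -7.3]
opening: 0.541
```

```bash
python3 -c "
from h import *
go(.4557,.3247,.13,-139.8)"
```

```text
t 14.83 at [0.4594 0.2985 0.1982] [ 180.     -0.19 -140.08] F [-0.4 -0.5 -7.3] q [ 33.  14. 104.  -0.  62. -97.] 
 d [-0.0142  0.0225  0.0682] a [ 0.     -0.0033 -0.0049]
```

>>> step_arm(
  delta_pos=[
    [-0.007, 0.011, 0],
    [-0.0142, 0.0225, 0],
    [-0.0142, 0.0225, 0.02],
    [-0.0142, 0.0225, 0.04],
    [-0.0142, 0.0225, 0.06],
  ],
  angular=[
    [0, -0.003, -0.005],
    [0, -0.003, -0.005],
    [0, -0.003, -0.005],
    [0, -0.003, -0.005],
    [0, -0.003, -0.005],
  ],
  grip=[0.04, 0.04, 0.04, 0.04, 0.04],
)

```text
time_s: 15.25
tcp_pos: [0.457, 0.3266, 0.1395]
tool_rot: [180.0, 0.3, -139.8]
ft_force: [0.2, -0.2, -7.6]
opening: 0.541
```

>>> step_arm(
  delta_pos=[
    [0, 0, 0.01],
    [0, 0, 0.02],
    [0, 0, 0.026],
    [0, 0, 0.03],
    [0, 0, 0.03],
  ],
  angular=[
    [0, 0, 0],
    [0, 0, 0],
    [0, 0, 0],
    [0, 0, 0],
    [0, 0, 0],
  ],
  grip=[0.04, 0.04, 0.04, 0.04, 0.04],
)

```text
time_s: 15.67
tcp_pos: [0.4569, 0.3259, 0.1096]
tool_rot: [180.0, 0.2, -139.8]
ft_force: [1.2, 0.6, -6.8]
opening: 0.544
```

>>> step_arm(
  delta_pos=[
    [0, 0, 0],
    [0, 0, 0],
    [0, 0, 0],
    [0, 0, 0],
  ],
  angular=[
    [0, 0, 0],
    [0, 0, 0],
    [0, 0, 0],
    [0, 0, 0],
  ],
  grip=[0.04, 0.04, 0.04, 0.04],
)

```text
time_s: 16.0
tcp_pos: [0.4572, 0.3261, 0.1104]
tool_rot: [-180.0, 0.2, -139.8]
ft_force: [0.1, 0.4, -7.9]
opening: 0.539
```

```bash
python3 -c "
from h import *
i,c=grab('wrist','w8')
go(.4557,.3247,.088,-139.8)"
```

```text
t 16.05 at [0.4571 0.3261 0.1103] [-180.      0.21 -139.82] F [ 0.5 -0.6 -7.7] q [ 35.  22. 107.   0.  51. -95.] 
 d [ 0.002  -0.0002  0.0223] a [-0.0001  0.0038 -0.0003]
```

View pics/w8.png

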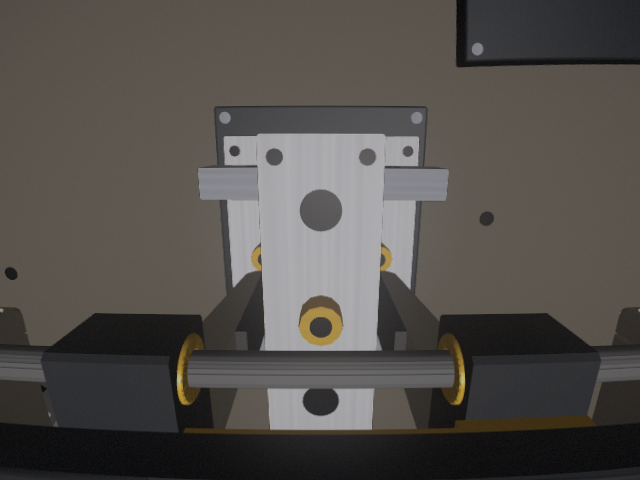

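```bash
python3 -c "
from h import *
i,c=load('w8'); s=arm.sense(); t=s['tcp_pos']; Rm=R.from_euler('xyz',[180,0,-139.8],degrees=True)
f=lambda p,z: Rm.inv().apply(ray(c,p,z)-t)[:,:2].round(4)
print('layer end',f([(224.5,137),(418.5,137)],.056)); print('held end',f([(257.5,134.5),(385,134.5)],t[2]+.0292)); print('mate ends/edges',f([(199,168),(446,168),(198,199),(447,200)],.081))"
```

```text
layer end [[ 0.0751 -0.0594]
 [ 0.0751  0.0593]]
held end [[ 0.0741 -0.0248]
 [ 0.0741  0.0241]]
mate ends/edges [[ 0.058  -0.0682]
 [ 0.058   0.0691]
 [ 0.0407 -0.0702]
 [ 0.04    0.0712]]
```

>>> step_arm(
  delta_pos=[
    [0.0013, 0, 0.004],
    [0.0013, 0, 0.008],
    [0.0013, 0, 0.012],
    [0.0013, 0, 0.016],
    [0.0013, 0, 0.018],
  ],
  angular=[
    [0, 0.002, 0],
    [0, 0.002, 0],
    [0, 0.002, 0],
    [0, 0.002, 0],
    [0, 0.002, 0],
  ],
  grip=[0.04, 0.04, 0.04, 0.04, 0.04],
)

```text
time_s: 16.47
tcp_pos: [0.4555, 0.3249, 0.0909]
tool_rot: [180.0, -0.0, -139.8]
ft_force: [0.8, 0.4, -7.3]
opening: 0.54
```

>>> step_arm(
  delta_pos=[
    [0, 0, 0.001],
    [0, 0, 0.001],
    [0, 0, 0.002],
    [0, 0, 0.002],
    [0, 0, 0.002],
  ],
  angular=[
    [0, 0, 0],
    [0, 0, 0],
    [0, 0, 0],
    [0, 0, 0],
    [0, 0, 0],
  ],
  grip=[0.04, 0.04, 0.04, 0.04, 0.04],
)

```text
time_s: 16.88
tcp_pos: [0.456, 0.3252, 0.0899]
tool_rot: [180.0, 0.1, -139.8]
ft_force: [-0.4, -0.3, -7.8]
opening: 0.537
```

```bash
python3 -c "
from h import *
go(.4560,.3250,.0878,-139.8)"
```

```text
t 16.88 at [0.456  0.3252 0.0899] [ 1.8000e+02  7.0000e-02 -1.3982e+02] F [-0.4 -0.3 -7.8] q [ 35.  23. 108.   0.  49. -95.] 
 d [ 0.0001 -0.0002  0.0021] a [ 0.      0.0012 -0.0003]
```

>>> step_arm(
  delta_pos=[
    [0, 0, 0.0005],
    [0, 0, 0.001],
    [0, 0, 0.001],
    [0, 0, 0.0015],
    [0, 0, 0.0015],
  ],
  angular=[
    [0, 0.001, 0],
    [0, 0.001, 0],
    [0, 0.001, 0],
    [0, 0.001, 0],
    [0, 0.001, 0],
  ],
  grip=[0.04, 0.04, 0.04, 0.04, 0.04],
)

```text
time_s: 17.3
tcp_pos: [0.4559, 0.3251, 0.0883]
tool_rot: [-180.0, -0.0, -139.8]
ft_force: [-0.6, -1.0, -7.2]
opening: 0.539
```

>>> step_arm(
  delta_pos=[
    [0, 0, 0.0005],
    [0, 0, 0.0005],
    [0, 0, 0.001],
    [0, 0, 0.001],
  ],
  angular=[
    [0, 0, 0],
    [0, 0, 0],
    [0, 0, 0],
    [0, 0, 0],
  ],
  grip=[0.04, 0.04, 0.04, 0.04],
)

```text
time_s: 17.63
tcp_pos: [0.456, 0.3252, 0.0878]
tool_rot: [180.0, 0.0, -139.8]
ft_force: [-1.2, -1.7, -0.5]
opening: 0.545
```

>>> step_arm(
  delta_pos=[
    [0, 0, 0.0003],
    [0, 0, 0.0003],
    [0, 0, 0.0003],
  ],
  angular=[
    [0, 0, 0],
    [0, 0, 0],
    [0, 0, 0],
  ],
  grip=[0.04, 0.04, 0.04],
)

```text
time_s: 17.88
tcp_pos: [0.4559, 0.3252, 0.0877]
tool_rot: [180.0, 0.0, -139.8]
ft_force: [-2.8, -2.5, 5.3]
opening: 0.542
```

>>> step_arm(
  delta_pos=[
    [0, 0, 0],
    [0, 0, 0],
    [0, 0, 0],
    [0, 0, 0],
    [0, 0, 0],
  ],
  angular=[
    [0, 0, 0],
    [0, 0, 0],
    [0, 0, 0],
    [0, 0, 0],
    [0, 0, 0],
  ],
  grip=[0.053, 0.057, 0.063, 0.07, 0.075],
)

```text
time_s: 18.3
tcp_pos: [0.4561, 0.3253, 0.0871]
tool_rot: [-180.0, 0.0, -139.8]
ft_force: [-0.8, -0.9, 0.0]
opening: 0.804
```

>>> step_arm(
  delta_pos=[
    [0, 0, -0.01],
    [0, 0, -0.03],
    [0, 0, -0.06],
    [0, 0, -0.1],
    [0, 0, -0.13],
  ],
  angular=[
    [0, 0, 0],
    [0, 0, 0],
    [0, 0, 0],
    [0, 0, 0],
    [0, 0, 0],
  ],
  grip=[0.075, 0.075, 0.075, 0.075, 0.075],
)

```text
time_s: 18.72
tcp_pos: [0.4562, 0.3253, 0.2202]
tool_rot: [-180.0, 0.1, -139.8]
ft_force: [0.9, 0.6, 0.9]
opening: 0.816
```

>>> step_arm(
  delta_pos=[
    [-0.03, 0, 0],
    [-0.06, 0, 0],
    [-0.08, 0, 0],
    [-0.08, 0, 0],
    [-0.08, 0, 0],
  ],
  angular=[
    [0, 0, 0],
    [0, 0, 0],
    [0, 0, 0],
    [0, 0, 0],
    [0, 0, 0],
  ],
  grip=[0.075, 0.075, 0.075, 0.075, 0.075],
)

```text
time_s: 19.13
tcp_pos: [0.5171, 0.3769, 0.2172]
tool_rot: [180.0, -0.0, -139.8]
ft_force: [-0.2, -0.2, -0.8]
opening: 0.817
```

>>> step_arm(
  delta_pos=[
    [0, 0, 0],
    [0, 0, 0],
    [0, 0, 0],
  ],
  angular=[
    [0, 0, 0],
    [0, 0, 0],
    [0, 0, 0],
  ],
  grip=[0.075, 0.075, 0.075],
)

```text
time_s: 19.38
tcp_pos: [0.5163, 0.3761, 0.2172]
tool_rot: [180.0, -0.0, -139.8]
ft_force: [0.0, 0.6, 0.4]
opening: 0.815
```

```bash
python3 -c "
from h import *
i,c=grab('wrist','w9')
p=proj(c,[[.457,.3255,.1]])[0]; x,y=[int(v) for v in p]; x0=max(0,x-130);y0=max(0,y-110); print(p,x0,y0)
cv2.imwrite('pics/w9c.png',cv2.resize(np.ascontiguousarray(i[y0:y0+200,x0:x0+260]),None,fx=3,fy=3,interpolation=cv2.INTER_CUBIC)[:,:,::-1]); grab('top','top1')
s=arm.sense(); print(s['tcp_pos'],s['tool_rot'])"
```

```text
[320.76402876 135.34604169] 190 25
[0.51656864 0.37635556 0.21725848] [-1.79998523e+02 -6.33969959e-03 -1.39818442e+02]
```

```bash
cat > m7.py <<'E'
from h import *
C=np.array([.4568,.3256]); psi=np.radians(-139.8); ux=np.array([np.cos(psi),np.sin(psi)]); uy=np.array([-ux[1],ux[0]])
i,c=load('w9'); hsv=cv2.cvtColor(np.ascontiguousarray(i),cv2.COLOR_RGB2HSV); m=cv2.inRange(hsv,(14,120,100),(32,255,255)); m[310:]=0
for k in cv2.findContours(m,cv2.RETR_EXTERNAL,cv2.CHAIN_APPROX_NONE)[0]:
    if len(k)>15:
        q=cv2.minEnclosingCircle(k)
        for z in (.068,.129): d=ray(c,[q[0]],z)[0,:2]-C; print('brass',np.round(q[0],1),round(q[1],1),z,(d@ux).round(4),(d@uy).round(4))
# dark round ports on the top face, z .117
g=cv2.cvtColor(np.ascontiguousarray(i),cv2.COLOR_RGB2GRAY); w=((g<110)*255).astype('uint8')
for k in cv2.findContours(w,cv2.RETR_LIST,cv2.CHAIN_APPROX_NONE)[0]:
    a=cv2.contourArea(k)
    if 15<a<900 and len(k)>8:
        (x,y),(A,B),_=cv2.fitEllipse(k)
        if 230<x<410 and y<310 and B/A<1.3:
            d=ray(c,[(x,y)],.117)[0,:2]-C; print('dark',round(x,1),round(y,1),round(B,1),'at .117:',(d@ux).round(4),(d@uy).round(4))
# bystanders: difference of the top view away from arm and moved parts
a,_=load('top0'); b,_=load('top1'); df=cv2.absdiff(a,b).max(2); df=cv2.medianBlur(df,5)>40
n,l,st,ce=cv2.connectedComponentsWithStats(df.astype('uint8'))
print([(ce[k].round(0).tolist(),int(st[k,4])) for k in range(1,n) if st[k,4]>30])
E
python3 m7.py
```

```text
brass [362.  136.5] 9.9 0.068 -0.0001 -0.0356
brass [362.  136.5] 9.9 0.129 -0.0017 -0.0287
brass [280.3 136. ] 9.8 0.068 0.0003 0.0352
brass [280.3 136. ] 9.8 0.129 -0.0013 0.0286
brass [320.3 132.7] 12.4 0.068 0.0031 0.0006
brass [320.3 132.7] 12.4 0.129 0.0009 0.0006
dark 343.6 222.0 7.0 at .117: -0.0655 -0.0174
dark 297.1 222.0 7.1 at .117: -0.0655 0.0186
dark 377.9 209.3 5.5 at .117: -0.0556 -0.0437
dark 264.1 209.0 6.3 at .117: -0.0553 0.0438
dark 320.4 194.8 20.8 at .117: -0.0444 0.0005
dark 361.9 136.3 9.2 at .117: -0.0012 -0.03
dark 279.9 135.9 10.0 at .117: -0.0009 0.0302
dark 320.5 132.7 11.8 at .117: 0.0013 0.0004
dark 320.3 67.8 23.8 at .117: 0.046 0.0006
dark 382.3 58.3 7.2 at .117: 0.0526 -0.0432
dark 259.0 58.1 7.4 at .117: 0.0528 0.0438
dark 390.9 42.2 10.1 at .117: 0.0634 -0.049
dark 249.7 42.2 9.8 at .117: 0.0634 0.05
dark 346.3 36.1 8.7 at .117: 0.0671 -0.0176
dark 294.7 36.1 8.8 at .117: 0.0671 0.0184
[([263.0, 108.0], 1521), ([220.0, 108.0], 401), ([70.0, 321.0], 43363), ([344.0, 205.0], 474), ([295.0, 233.0], 563), ([172.0, 242.0], 1840), ([466.0, 247.0], 1601), ([133.0, 244.0], 120), ([156.0, 258.0], 40), ([164.0, 280.0], 222), ([304.0, 441.0], 5990), ([637.0, 429.0], 102)]
```

The third block is centred within 1 mm and square, and the layer plugs haven't moved. The top view differs at the tall parallel and the vise, so I'm checking whether that is movement or just brightness.

```bash
python3 -c "
from h import *
for n in ('top0','top1'):
    i,c=load(n); print(n,i[205,344],i[108,263],i[108,220],i[107,290])
    for th in (150,165): rect(i,c,325,165,365,245,th,.038)
    for th in (130,150): rect(i,c,205,85,335,135,th,.062)
a,b=[cv2.cvtColor(np.ascontiguousarray(load(n)[0]),cv2.COLOR_RGB2GRAY) for n in ('top0','top1')]
for r in ((160,250,320,370),(80,140,200,340),(85,145,350,395),(245,365,315,430),(265,355,325,425)):
    p=[cv2.Canny(x[r[0]:r[1],r[2]:r[3]],40,120).astype(np.float32) for x in (a,b)]
    print(r,cv2.phaseCorrelate(cv2.GaussianBlur(p[0],(5,5),0),cv2.GaussianBlur(p[1],(5,5),0)))
i,c=load('w9')
"
```

```text
top0 [207 216 225] [103 108 114] [203 211 222] [205 212 223]
rect px [344.9 205. ] xy [ 0.5631 -0.0488] L [0.0197 0.1412] yaw 11.22
rect px [344.8 204.8] xy [ 0.5636 -0.0486] L [0.0192 0.1393] yaw 11.22
rect px [269.5 109.5] xy [0.7653 0.1219] L [0.2832 0.1101] yaw 91.53
rect px [264.3 107.6] xy [0.769  0.1334] L [0.1513 0.0737] yaw 94.47
top1 [164 169 179] [78 81 89] [164 171 180] [160 164 174]
rect px [344.4 204.8] xy [ 0.5635 -0.0478] L [0.0168 0.1385] yaw 11.08
rect px [345.5 211.7] xy [ 0.5482 -0.0506] L [0.0163 0.1066] yaw 11.09
rect px [245.2 108.6] xy [0.7656 0.1749] L [0.0656 0.0732] yaw 4.84
rect px [244.8 108.8] xy [0.7652 0.1757] L [0.0637 0.0713] yaw 6.17
(160, 250, 320, 370) ((0.20235714069563926, -0.18818583849709114), 0.8593420208825006)
(80, 140, 200, 340) ((-0.13098002479978277, 0.09341464611070904), 0.9128659488978209)
(85, 145, 350, 395) ((0.33128031715336803, -0.08760988185339258), 0.9158745426601834)
(245, 365, 315, 430) ((-0.0012343350777541673, -0.24746894824178156), 0.8076995809872946)
(265, 355, 325, 425) ((-0.18657682067460257, -0.08198365999203361), 0.8504912431504992)
```

The tall parallel and the vise haven't moved; only the brightness changed (edge shift under 0.4 px). I'm handing in.

```bash
python3 -c "
from h import *
print(arm.hand_in(), arm.sense()['time_s'])"
```

```text
the job is handed in; nothing more can be done
the job is handed in; nothing more can be done
```

The stack is built and handed in at about 19.5 s on the robot clock, well inside the 61 s limit. The 25 mm parallel went across both blocks first, then the third block went on top. Both parts were lowered slowly until the force showed contact, then released.

**Parallel:** before the block went on, the wrist camera put the loose parallel at +48.4 mm from the middle of the blocks and the set one at −48.8 mm. The two are parallel to within about 0.1°.

**Third block:** its plug is about 0.9 mm (lengthwise) and 0.5 mm (sideways) from the centre of the first layer, and it is in line with the blocks below. It touched down at the height expected for resting on both parallels, which I take to mean it lies level and clear of the brass plugs.

**Other things:**
- **First layer:** its plugs were found where they had been.
- **Tall parallel, vise and reference sphere:** edges in the top view shifted by less than 0.4 px. That view looked different at the tall parallel and the vise, and my brightness-threshold outlines there disagreed between the two pictures. The edges and pixel values pointed to dimmer light, not movement.

**Not checked:**
- I had used up the 12 viewable pictures, so I checked the finished stack only by measurement and did not look at it.
- I did not re-measure the two parallels after the block was on them.

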